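# Wind the souvenir music box and shut its lid

### The arm

A 6-joint arm with a two-finger parallel gripper is mounted at the origin on the work surface. World frame = base frame: x ahead of the robot, y to its left, z up, the work surface at z = 0. Lengths are in m, angles in rad, forces in N, time in s.
With the tool pointing down it reaches from about 0.4 to 0.925 m from the base axis. Payload 3.4 kg.
Tool frame: the origin (TCP) lies midway between the tips of the shut fingers; the grasp point (between the pads) lies 19 mm behind it; z points along the fingers, y is the line along which they close (so a half turn about z gives the same grasp; the last joint's range is limited). The gripper opens to 85 mm and grips with 20 to 120 N. Pads are 22 mm wide; open, the fingers measure 114 mm over their backs; the gripper's body (76 mm by 85 mm) begins 54 mm behind the grasp point. The pads swing forward as they close: fully open they stand 13 mm farther back than shut.
Start: joints at [-0.073, 0.307, 1.506, -0, 1.328, -0.073], TCP at [0.575, -0, 0.231] pointing down, gripper open.
Joint ranges: [-3.12, 3.12], [-1.05, 2.28], [0.14, 2.33], [-1.42, 4.57], [0.1, 2.73], [-2.68, 2.68]. Speed limits (rad/s): [2.57, 2.57, 3.14, 3.14, 3.14, 3.14].

### API

Orientations are given as a unit quaternion [w, x, y, z].
In Python, from cell import get_obs, get_image, job_done gives the robot as it stands. The module is installed in compiled form; this text tells all that it offers.
- The arm moves only by the tool send_rows, never from a script. Its argument "series" is a list of rows, each an object of numbers: "dx", "dy", "dz": the shift along the world's x, y, z each as a share of 0.8 m, from -1 to 1; "ax", "ay", "az": the turn, a rotation vector about the world's x, y, z each as a share of 180 degrees, from -1 to 1; "jaw": the opening, from 0 (shut) to 1 (fully open). In form: [{"dx": .., "dy": .., "dz": .., "ax": .., "ay": .., "az": .., "jaw": ..}, ...]. A call has 1 to 20 rows; each row is the pose to reach, as a shift and turn from the pose commanded when the call began, turning the shorter way round; what a row does not reach only later rows make up. A row lasts 1/10 s, in which the tool goes at most 50 mm and 8.59 degrees, less where a joint would pass 70% of its speed; a pose out of reach is approached as far as the arm can. A call with a number of a shift or a turn outside -1 to 1 is refused whole. A call with a gripper value outside its range is refused whole. The fingers move at their own pace and stop on an object; "grip_force" is the grip in N (left out, the last holds). Time passes only in rows, so rows that repeat a pose let the fingers close. It gives the time, the measured TCP pose, the force, the opening and the grip force at its end, in the units of the state.
- get_obs(): the state, without advancing time (a new reading comes with each control period).
- get_image(name): name is "scene" or "side" or "wrist"; returns a dict with "pixels" (384x512x3 uint8, blue, green, red), "range_z" (384x512 float32, m along the optical axis (not along the pixel's ray), 0 where there is no reading), "camera_matrix" (3x3 intrinsics, pixels), "k1" (the pictures are not rectified: a ray, as slopes to the right and down, at radius r is drawn at 1 + k1 r^2 times it, then the intrinsics apply), "T" (4x4, takes a point from camera to world coordinates). Camera axes: x right, y down, z forward; pixel columns grow to the right and rows downward; lengths in m; the calibration is good to about 2 mm. A picture is of the moment at which its call begins.
- job_done(): hands the job in; it is judged then, once.
The state is a dict: "time_s": time; "joint_pos": joint angles; "qd": joint speeds; "tau": joint torques, N m; "position": TCP position; "tool_rot": TCP orientation; "ft_force": force on the tool from outside, world axes, zero at the start; "moment": the same for the moment, N m; "finger_gap": finger opening in m; "grasp_force": force on a finger pad.
Only numpy, scipy, OpenCV 4.12 (cv2) and the standard library are available. Lean on these libraries where they do the work, as an engineer would, in place of code of your own. Each camera call takes 0.05 s, during which the arm holds its last target. There are 200 camera calls.

### The job

Wind the key of the open music box clockwise, in as many part-turns as it takes, until it is fully wound against its stop with the red end of the key at the red dot. Only then lower the lid gently until it is fully shut. Leave the other things on the table where they are.

Things in the scene. Friction and masses are not known exactly. Their poses are not given: they have to be found in the camera images.
- case: dark wooden music box, 180 (x) x 230 (y) x 75 mm high, fixed to the table; origin at the centre of its underside, z up. Walls 8 mm; inside, a pale deck 30 mm above the table carries the key. Lid hinged along the +x rim. Brass comb and barrel, top 57 mm above the table, at y = -0.103 to -0.071. A red dot on the deck at x = -0.064, y = 0.03 marks fully wound.
- key_axis (a point): point on the key's upright turning axis, at case x = 0, y = 0.03, at mid-height of the wing, 48 mm above the table; fixed to the case, axes as the case
- key (a joint): winding angle (rad) of the key: 0 run down, grows as it is wound clockwise seen from above, 4.2 at its stop; starts at 0 to 1.0. Sprung and stiff (0.12 to 0.2 N m) but holds wherever it is left. In the case frame the red end points along the angle pi + 4.2 - value (counter-clockwise from case x): at the stop along case -x, to the red dot.
- key_red_end (a point): end of the red half of the key's wing, at mid-height; x points outwards along the wing. The wing is a flat upright brass plate 90 mm long (45 mm each side of the axis), 8 mm thick, 22 mm high (37 to 59 mm above the table), with a hub of 18 mm diameter; the last 26 mm at one end is red.
- lid (a joint): lid angle in rad: 0 shut, resting on the box's rim, grows as it opens to 1.85; starts open at 1.5 to 1.75. A friction hinge holds the lid at any angle; it takes about 3 to 5 N at the free edge to move it.
- lid_hinge (a point): middle of the lid's hinge axis, at case x = 0.09, y = 0, 75 mm above the table; the axis lies along case y. Its axes turn with the lid: -x runs along the lid to its free edge, z is the outward normal of the lid's outer face.
- lid_edge (a point): middle of the lid's free edge, on its outer face (topmost face when shut). The lid is a flat dark panel 180 mm from hinge to free edge, 230 mm wide, 10 mm thick, with a red panel and a pale flower on the outer face; it has no handle.
- ink_jar: bystander: closed round ink jar, 68 mm diameter, 75 mm high; origin under its centre
- mallet: bystander: wooden mallet lying flat, about 170 mm long, head 85 mm wide and 48 mm high at its +x end; origin on the table under the middle
- print_block: bystander: flat carved wooden printing block 130 x 90 x 22 mm; origin under its centre

How it is judged:
On the way, in this order (a step that is already met when the one before it is completed fails the run):
1. the key is wound to its stop (within 0.22 rad) while the lid is still open (above 0.9 rad) (value of joint key above 3.98 rad and value of joint lid above 0.9 rad), for 0.2 s.
2. the lid is shut (below 0.06 rad) (value of joint lid below 0.06 rad), for 0.2 s.
At the end, for the whole second after the job is handed in: The key is within 0.22 rad of its stop (above 3.98), the lid is shut to below 0.06 rad, and each bystander is within 30 mm of where it started (value of joint key above 3.98 rad and value of joint lid below 0.06 rad and distance of each of ink_jar, mallet, print_block from where it was at the start of the episode below 0.03 m); the robot touches nothing.
It fails at once if the lid is slammed: it closes faster than 1.2 rad/s while under 0.25 rad from shut (value of joint lid below 0.25 rad and velocity of joint lid below -1.2 rad/s).
It fails at once if the ink jar is moved by more than 30 mm or tipped over (distance of ink_jar from where it was at the start of the episode above 0.03 m or angle between ink_jar's own z axis and vertical above 0.5 rad).
It fails at once if the mallet is moved by more than 30 mm or tipped over (distance of mallet from where it was at the start of the episode above 0.03 m or angle between mallet's own z axis and vertical above 0.5 rad).
It fails at once if the print block is moved by more than 30 mm or tipped over (distance of print_block from where it was at the start of the episode above 0.03 m or angle between print_block's own z axis and vertical above 0.5 rad).
It also fails if it takes over 64 s, if anything falls off the work surface, if the arm or the gripper's body presses on something with over 40 N, if the wrist force passes 120 N, or if a joint passes its speed limit or range.

## Working session

There is one attempt and no reset: what is moved stays moved. The work goes in short steps, Python scripts to look and compute and a tool call to move; the robot and the scene stay as the last step left them, time stands still between calls to the robot, and variables do not carry over. Pictures are saved under pics/ and viewed, at most 10 in all, crops included, and the job is handed in when it is done.

Besides the shell and the picture viewer there is one more tool, called after ">>>" as name(argument=value, ...) on one line, values as JSON. send_rows: Moves the arm, as the interface text tells. Shift numbers are shares of 0.8 m and turn numbers shares of 180 degrees, none past 1 either way. Its arguments: {"type":"object","properties":{"series":{"type":"array","items":{"type":"object","properties":{"dx":{"type":"number","minimum":-1,"maximum":1},"dy":{"type":"number","minimum":-1,"maximum":1},"dz":{"type":"number","minimum":-1,"maximum":1},"ax":{"type":"number","minimum":-1,"maximum":1},"ay":{"type":"number","minimum":-1,"maximum":1},"az":{"type":"number","minimum":-1,"maximum":1},"jaw":{"type":"number"}}}},"grip_force":{"type":"number"}},"required":["series"]}

```bash
mkdir -p pics; cat > h.py <<'E'
import numpy as np, cv2
from cell import get_obs, get_image, job_done
def grab(n):
    im=get_image(n); np.savez(f'{n}.npz',**{k:np.asarray(v) for k,v in im.items()}); return im
def pts(im):
    K=im["camera_matrix"];k1=float(im["k1"]);h,w=im["range_z"].shape
    u,v=np.meshgrid(np.arange(w),np.arange(h))
    p=cv2.undistortPoints(np.stack([u,v],-1).reshape(-1,1,2).astype(float),K,np.array([k1,0,0,0.])).reshape(h,w,2)
    z=im["range_z"]; P=np.dstack([p[...,0]*z,p[...,1]*z,z])
    T=im["T"]; return P@T[:3,:3].T+T[:3,3]
E
python3 - <<'E'
from h import *
a=grab("scene");b=grab("side")
s=np.hstack([a["pixels"],b["pixels"]]); cv2.imwrite('pics/a.png',cv2.resize(s,(800,300),interpolation=cv2.INTER_AREA))
for im in(a,b): print(im["T"].round(3).tolist())
o=get_obs();print(o["position"],o["tool_rot"],o["time_s"])
E
```

```text
[[-0.424, 0.609, -0.67, 1.213], [0.906, 0.297, -0.302, 0.288], [0.015, -0.735, -0.678, 0.752], [0.0, 0.0, 0.0, 1.0]]
[[-0.999, -0.034, 0.032, 0.496], [-0.046, 0.704, -0.709, 0.781], [0.001, -0.71, -0.705, 0.91], [0.0, 0.0, 0.0, 1.0]]
[5.74378552e-01 3.73515750e-05 2.30475206e-01] [-7.19523541e-04  7.07106242e-01  7.07106708e-01 -5.90222757e-04] 0.1
```

View pics/a.png

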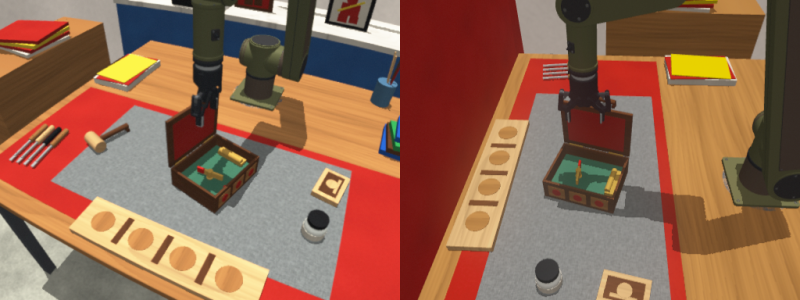

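The left view (scene) shows the open box with its key around (208,173). The right view (side) shows the lid standing on the -y side, the comb at about (612,180) and the key at about (578,172). Next I measure them.

```bash
python3 - <<'E'
from h import *
from scipy.spatial import cKDTree
for n in("scene","side"):
    im=dict(np.load(n+'.npz')); P=pts(im); px=im["pixels"]; hsv=cv2.cvtColor(px,cv2.COLOR_BGR2HSV).astype(int)
    H,S,V=hsv[...,0],hsv[...,1],hsv[...,2]; z=P[...,2]
    near=(abs(P[...,0]-.6)<.25)&(abs(P[...,1])<.3)
    # pale green deck
    dk=near&(H>60)&(H<100)&(S>40)&(z>.02)&(z<.04)
    ys,xs=np.where(dk);print(n,'deck',dk.sum(),cv2.minAreaRect(P[dk][:,:2].astype(np.float32)),np.median(z[dk]), xs.min(),xs.max(),ys.min(),ys.max())
    rim=near&(z>.066)&(z<.082)
    _,l,st,c=cv2.connectedComponentsWithStats(rim.astype(np.uint8))
    i=1+np.argmax(st[1:,4]);m=l==i
    print('rim',m.sum(),cv2.minAreaRect(P[m][:,:2].astype(np.float32)),np.median(z[m]))
    x0,x1,y0,y1=xs.min()-50,xs.max()+50,ys.min()-70,ys.max()+50
    cv2.imwrite(f'pics/{n}c.png',cv2.resize(px[y0:y1,x0:x1],None,fx=3,fy=3)); print('crop',x0,y0,x1,y1)
    br=near&(H>12)&(H<32)&(S>100)&(V>90)&(z>.034)&(z<.066)
    rd=near&((H<8)|(H>172))&(S>130)&(V>70)&(z>.025)&(z<.066)
    for nm,mm in(('br',br),('rd',rd)):
        k,l,st,c=cv2.connectedComponentsWithStats(mm.astype(np.uint8))
        for i in range(1,k):
            if st[i,4]>5: print(nm,st[i].tolist(),P[l==i].mean(0).round(4),P[l==i].min(0).round(3),P[l==i].max(0).round(3))
E
python3 -c "
import cv2,numpy as np
a=cv2.imread('pics/scenec.png');b=cv2.imread('pics/sidec.png')
h=max(a.shape[0],b.shape[0]);f=lambda i:cv2.copyMakeBorder(i,0,h-i.shape[0],0,0,cv2.BORDER_CONSTANT)
s=np.hstack([f(a),f(b)]);k=min(1,800/s.shape[1],600/s.shape[0]);print(k,a.shape,b.shape);cv2.imwrite('pics/b.png',cv2.resize(s,None,fx=k,fy=k))"
```

```text
scene deck 2014 ((0.5544226765632629, 0.028525590896606445), (0.1422874629497528, 0.1855725646018982), 74.89305114746094) 0.03005680223399876 233 317 186 248
rim 1349 ((0.5705063343048096, 0.031648240983486176), (0.18947122991085052, 0.23370054364204407), 74.5057373046875) 0.07430413957718329
crop 183 116 367 298
br [279, 187, 37, 25, 407] [0.494  0.0614 0.0478] [0.456 0.008 0.034] [0.515 0.11  0.059]
br [316, 214, 7, 6, 12] [0.5382 0.1384 0.0579] [0.525 0.135 0.054] [0.552 0.142 0.062]
br [261, 216, 24, 15, 203] [0.6038 0.0402 0.0519] [0.591 0.009 0.037] [0.611 0.072 0.062]
br [301, 224, 11, 12, 22] [0.5921 0.1237 0.0564] [0.571 0.118 0.052] [0.613 0.129 0.061]
br [281, 240, 14, 14, 28] [0.6612 0.1052 0.0575] [0.638 0.098 0.054] [0.687 0.111 0.061]
rd [252, 212, 10, 10, 68] [ 0.6018 -0.0049  0.052 ] [ 0.569 -0.027  0.029] [0.606 0.008 0.061]
rd [318, 216, 7, 9, 34] [0.5292 0.1423 0.0386] [0.515 0.138 0.025] [0.54  0.146 0.052]
rd [302, 231, 7, 10, 38] [0.5967 0.1242 0.0394] [0.584 0.121 0.027] [0.608 0.128 0.052]
rd [284, 248, 8, 10, 47] [0.6633 0.1059 0.0391] [0.649 0.102 0.025] [0
[... 481 characters left out ...]
08 0.035] [0.511 0.109 0.062]
br [189, 237, 21, 12, 93] [0.664  0.1036 0.0513] [0.638 0.094 0.035] [0.688 0.113 0.063]
br [217, 245, 21, 10, 75] [0.5942 0.1224 0.0526] [0.569 0.115 0.035] [0.619 0.131 0.063]
br [244, 252, 22, 12, 88] [0.5242 0.1412 0.0519] [0.502 0.133 0.034] [0.553 0.15  0.063]
rd [228, 205, 4, 8, 25] [ 0.5986 -0.0042  0.0593] [ 0.595 -0.016  0.052] [0.603 0.008 0.063]
rd [195, 242, 11, 8, 59] [0.6627 0.1055 0.0385] [0.649 0.1   0.026] [0.675 0.111 0.054]
rd [222, 250, 11, 7, 58] [0.5948 0.1238 0.0385] [0.582 0.119 0.026] [0.607 0.128 0.051]
rd [249, 257, 12, 8, 63] [0.5276 0.142  0.0388] [0.514 0.135 0.026] [0.541 0.148 0.052]
0.7149240393208222 (546, 552, 3) (510, 567, 3)
```

View pics/b.png

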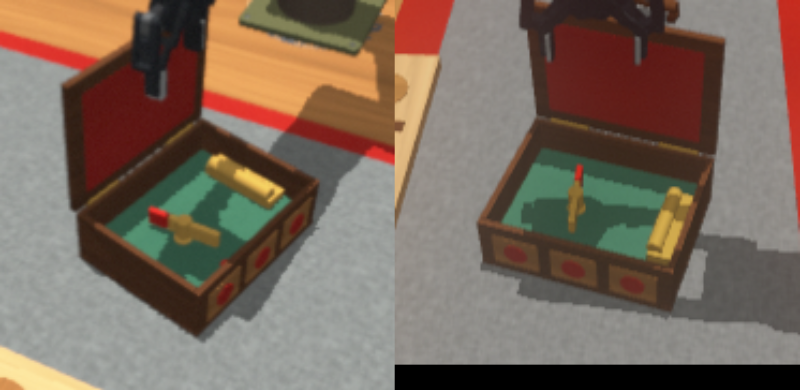

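The case yaw is about -105.2°, the key axis is near (0.600, 0.027), and the red end points along about -91.5°. That makes the key value about 0.83, so it needs about 193° clockwise. I'll do it in two strokes, gripping the brass half first and then the red half, so the gripper stays clear of the lid.

>>> send_rows(series=[{"dx":0.033,"dy":0.0675,"dz":0,"az":-0.008,"jaw":1},{"dx":0.033,"dy":0.0675,"dz":0,"az":-0.008,"jaw":0.7},{"dx":0.033,"dy":0.0675,"dz":-0.05,"az":-0.008,"jaw":0.6},{"dx":0.033,"dy":0.0675,"dz":-0.1,"az":-0.008,"jaw":0.6},{"dx":0.033,"dy":0.0675,"dz":-0.14,"az":-0.008,"jaw":0.6},{"dx":0.033,"dy":0.0675,"dz":-0.17,"az":-0.008,"jaw":0.6},{"dx":0.033,"dy":0.0675,"dz":-0.2,"az":-0.008,"jaw":0.6},{"dx":0.033,"dy":0.0675,"dz":-0.22,"az":-0.008,"jaw":0.6},{"dx":0.033,"dy":0.0675,"dz":-0.235,"az":-0.008,"jaw":0.6},{"dx":0.033,"dy":0.0675,"dz":-0.242,"az":-0.008,"jaw":0.6},{"dx":0.033,"dy":0.0675,"dz":-0.242,"az":-0.008,"jaw":0.6}], grip_force=40)

```text
$.series[0]: bad value
```

```bash
python3 - <<'E'
from h import *
a=grab("scene");b=grab("side")
s=np.hstack([cv2.resize(a["pixels"][120:300,190:350],None,fx=2.4,fy=2.4),cv2.resize(b["pixels"][120:300,150:320],None,fx=2.4,fy=2.4)]); cv2.imwrite('pics/c.png',s);print(s.shape)
o=get_obs();print(o["position"],o["ft_force"],o["joint_pos"],o["finger_gap"])
E
```

```text
(432, 792, 3)
[5.74569053e-01 1.96473022e-05 2.30695300e-01] [ 0.97364823 -0.40900221  0.04706717] [-7.34888652e-02  3.07332581e-01  1.50720541e+00  1.67225037e-05
  1.32838238e+00 -7.34927392e-02] 0.0853485369918727
```

View pics/c.png

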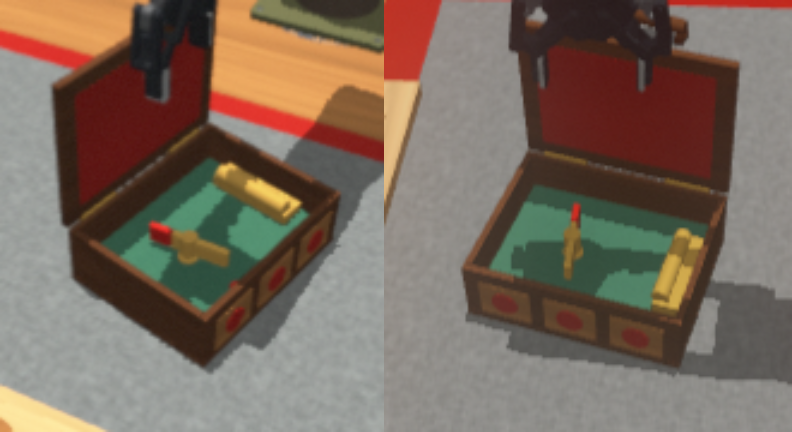

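The move was refused, probably because `ax` and `ay` were missing. Nothing moved: the picture shows the key still at about (190,245) in the left view and (572,240) in the right.

>>> send_rows(series=[{"dx":0.033,"dy":0.0675,"dz":0,"ax":0,"ay":0,"az":-0.008,"jaw":1},{"dx":0.033,"dy":0.0675,"dz":0,"ax":0,"ay":0,"az":-0.008,"jaw":0.7},{"dx":0.033,"dy":0.0675,"dz":-0.05,"ax":0,"ay":0,"az":-0.008,"jaw":0.6},{"dx":0.033,"dy":0.0675,"dz":-0.1,"ax":0,"ay":0,"az":-0.008,"jaw":0.6},{"dx":0.033,"dy":0.0675,"dz":-0.14,"ax":0,"ay":0,"az":-0.008,"jaw":0.6},{"dx":0.033,"dy":0.0675,"dz":-0.17,"ax":0,"ay":0,"az":-0.008,"jaw":0.6},{"dx":0.033,"dy":0.0675,"dz":-0.2,"ax":0,"ay":0,"az":-0.008,"jaw":0.6},{"dx":0.033,"dy":0.0675,"dz":-0.22,"ax":0,"ay":0,"az":-0.008,"jaw":0.6},{"dx":0.033,"dy":0.0675,"dz":-0.235,"ax":0,"ay":0,"az":-0.008,"jaw":0.6},{"dx":0.033,"dy":0.0675,"dz":-0.242,"ax":0,"ay":0,"az":-0.008,"jaw":0.6},{"dx":0.033,"dy":0.0675,"dz":-0.242,"ax":0,"ay":0,"az":-0.008,"jaw":0.6}], grip_force=40)

```text
time_s: 1.3
position: [0.6011, 0.0539, 0.0371]
tool_rot: [-0.0, 0.716, 0.698, -0.0]
ft_force: [-0.4, -0.3, -0.6]
finger_gap: 0.0514
grasp_force: 0.0
```

```bash
python3 - <<'E'
from h import *
a=grab("scene");b=grab("side")
s=np.hstack([cv2.resize(a["pixels"][120:300,190:350],None,fx=2.4,fy=2.4),cv2.resize(b["pixels"][120:300,150:320],None,fx=2.4,fy=2.4)]); cv2.imwrite('pics/d.png',s)
o=get_obs();print(o["position"],o["ft_force"],o["joint_pos"],o["finger_gap"])
E
```

```text
[0.60204104 0.05396926 0.03834393] [-0.06947591 -0.0622691   0.53590021] [ 1.95563966e-02  5.42255502e-01  1.66866506e+00 -4.72855342e-05
  9.29473354e-01  4.46464302e-02] 0.05138955778671877
```

View pics/d.png

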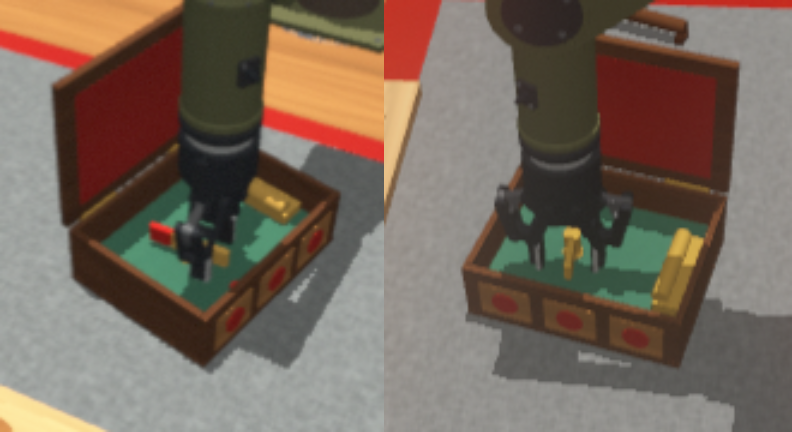

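The fingers straddle the brass half of the wing, seen at (572,250) in the right view with the pads at about (538,255) and (597,258). Closing now.

>>> send_rows(series=[{"dx":0,"dy":0,"dz":0,"ax":0,"ay":0,"az":0,"jaw":0.3},{"dx":0,"dy":0,"dz":0,"ax":0,"ay":0,"az":0,"jaw":0.1},{"dx":0,"dy":0,"dz":0,"ax":0,"ay":0,"az":0,"jaw":0},{"dx":0,"dy":0,"dz":0,"ax":0,"ay":0,"az":0,"jaw":0},{"dx":0,"dy":0,"dz":0,"ax":0,"ay":0,"az":0,"jaw":0},{"dx":0,"dy":0,"dz":0,"ax":0,"ay":0,"az":0,"jaw":0}], grip_force=50)

```text
time_s: 2.0
position: [0.6005, 0.0541, 0.0385]
tool_rot: [-0.0, 0.716, 0.698, -0.0]
ft_force: [-3.4, 0.4, 4.8]
finger_gap: 0.0071
grasp_force: 50.2
```

```bash
cat > arc.py <<'E'
# shifts for arc: axis (cx,cy), start tool pos, total clockwise deg, n rows
import sys,numpy as np
cx,cy,px,py,tot,n=map(float,sys.argv[1:7]); r=np.array([px-cx,py-cy])
for i in range(1,int(n)+1):
    a=-np.radians(tot*i/n); c,s=np.cos(a),np.sin(a); d=(np.array([[c,-s],[s,c]])@r-r)/.8
    print(d.round(4).tolist(),round(a/np.pi,4))
E
python3 -c "
from h import *
o=get_obs();print(o['position'],o['ft_force'],o['moment'],o['finger_gap'],o['grasp_force'])"
python3 arc.py .600 .027 .601 .054 95 19
```

```text
[0.60051998 0.05412536 0.03848225] [-3.42242525  0.3510763   4.81894783] [-0.01233195  0.40933661 -0.08802421] 0.0070508000319838135 50.16551077365875
[0.0029, -0.0002] -0.0278
[0.0058, -0.0007] -0.0556
[0.0087, -0.0015] -0.0833
[0.0115, -0.0025] -0.1111
[0.0141, -0.0037] -0.1389
[0.0167, -0.0051] -0.1667
[0.0191, -0.0068] -0.1944
[0.0214, -0.0087] -0.2222
[0.0235, -0.0108] -0.25
[0.0254, -0.013] -0.2778
[0.0271, -0.0154] -0.3056
[0.0286, -0.018] -0.3333
[0.0299, -0.0206] -0.3611
[0.0309, -0.0234] -0.3889
[0.0317, -0.0262] -0.4167
[0.0322, -0.0291] -0.4444
[0.0325, -0.0321] -0.4722
[0.0325, -0.035] -0.5
[0.0323, -0.0379] -0.5278
```

>>> send_rows(series=[{"dx":0.003,"dy":0,"dz":0,"ax":0,"ay":0,"az":-0.028,"jaw":0},{"dx":0.006,"dy":-0.0005,"dz":0,"ax":0,"ay":0,"az":-0.056,"jaw":0},{"dx":0.0085,"dy":-0.0015,"dz":0,"ax":0,"ay":0,"az":-0.083,"jaw":0},{"dx":0.0115,"dy":-0.0025,"dz":0,"ax":0,"ay":0,"az":-0.111,"jaw":0},{"dx":0.014,"dy":-0.0035,"dz":0,"ax":0,"ay":0,"az":-0.139,"jaw":0},{"dx":0.0165,"dy":-0.005,"dz":0,"ax":0,"ay":0,"az":-0.167,"jaw":0},{"dx":0.019,"dy":-0.007,"dz":0,"ax":0,"ay":0,"az":-0.194,"jaw":0},{"dx":0.0215,"dy":-0.0085,"dz":0,"ax":0,"ay":0,"az":-0.222,"jaw":0},{"dx":0.0235,"dy":-0.011,"dz":0,"ax":0,"ay":0,"az":-0.25,"jaw":0}])

```text
time_s: 2.9
position: [0.6197, 0.0455, 0.0385]
tool_rot: [-0.0, 0.929, 0.369, -0.0]
ft_force: [-1.9, 1.8, 4.0]
finger_gap: 0.0068
grasp_force: 50.0
```

```bash
python3 -c "
from h import *
o=get_obs();print(o['position'],o['ft_force'],o['moment'],o['finger_gap'],o['grasp_force'],o['joint_pos'])"
```

```text
[0.61971077 0.04548073 0.03845851] [-1.91392718  1.78546574  3.96708348] [0.27480064 0.33310671 0.09905205] 0.006789401049601817 49.98184561729431 [5.04555841e-03 5.60379523e-01 1.62761640e+00 5.06454943e-04
 9.54205013e-01 8.18628212e-01]
```

>>> send_rows(series=[{"dx":0.002,"dy":-0.002,"dz":0,"ax":0,"ay":0,"az":-0.028,"jaw":0},{"dx":0.0035,"dy":-0.0045,"dz":0,"ax":0,"ay":0,"az":-0.056,"jaw":0},{"dx":0.005,"dy":-0.007,"dz":0,"ax":0,"ay":0,"az":-0.083,"jaw":0},{"dx":0.0065,"dy":-0.0095,"dz":0,"ax":0,"ay":0,"az":-0.111,"jaw":0},{"dx":0.0075,"dy":-0.0125,"dz":0,"ax":0,"ay":0,"az":-0.139,"jaw":0},{"dx":0.008,"dy":-0.015,"dz":0,"ax":0,"ay":0,"az":-0.167,"jaw":0},{"dx":0.0085,"dy":-0.018,"dz":0,"ax":0,"ay":0,"az":-0.194,"jaw":0},{"dx":0.009,"dy":-0.021,"dz":0,"ax":0,"ay":0,"az":-0.222,"jaw":0},{"dx":0.009,"dy":-0.024,"dz":0,"ax":0,"ay":0,"az":-0.25,"jaw":0},{"dx":0.009,"dy":-0.027,"dz":0,"ax":0,"ay":0,"az":-0.278,"jaw":0},{"dx":0.009,"dy":-0.027,"dz":0,"ax":0,"ay":0,"az":-0.278,"jaw":0}])

```text
time_s: 4.0
position: [0.627, 0.0233, 0.0385]
tool_rot: [0.0, 0.998, -0.057, -0.0]
ft_force: [-3.5, 0.9, 5.3]
finger_gap: 0.0069
grasp_force: 50.2
```

```bash
python3 -c "
from h import *
o=get_obs();print(o['position'],o['ft_force'],o['moment'],o['finger_gap'],o['grasp_force'],o['joint_pos'])"
```

```text
[0.62701851 0.02334993 0.0384505 ] [-3.47347923  0.91741072  5.25087778] [-0.00886609  0.45661296 -0.09740313] 0.006914925692617748 50.197802782058716 [-3.00429294e-02  5.66651166e-01  1.61357746e+00 -8.52988618e-05
  9.61654297e-01  1.65449413e+00]
```

Stroke 1 went smoothly. Now I release, lift, turn back half a turn and go to the red half.

>>> send_rows(series=[{"dx":0,"dy":0,"dz":0,"ax":0,"ay":0,"az":0,"jaw":0.4},{"dx":0,"dy":0,"dz":0,"ax":0,"ay":0,"az":0,"jaw":0.4},{"dx":0,"dy":0,"dz":0.04,"ax":0,"ay":0,"az":0,"jaw":0.5},{"dx":0,"dy":0,"dz":0.07,"ax":0,"ay":0,"az":0,"jaw":0.5},{"dx":-0.0335,"dy":0.004,"dz":0.07,"ax":0,"ay":0,"az":0.045,"jaw":0.5},{"dx":-0.0675,"dy":0.0075,"dz":0.07,"ax":0,"ay":0,"az":0.09,"jaw":0.5},{"dx":-0.0675,"dy":0.0075,"dz":0.07,"ax":0,"ay":0,"az":0.135,"jaw":0.5},{"dx":-0.0675,"dy":0.0075,"dz":0.07,"ax":0,"ay":0,"az":0.18,"jaw":0.5},{"dx":-0.0675,"dy":0.0075,"dz":0.07,"ax":0,"ay":0,"az":0.225,"jaw":0.5},{"dx":-0.0675,"dy":0.0075,"dz":0.07,"ax":0,"ay":0,"az":0.27,"jaw":0.5},{"dx":-0.0675,"dy":0.0075,"dz":0.07,"ax":0,"ay":0,"az":0.315,"jaw":0.5},{"dx":-0.0675,"dy":0.0075,"dz":0.07,"ax":0,"ay":0,"az":0.36,"jaw":0.5},{"dx":-0.0675,"dy":0.0075,"dz":0.07,"ax":0,"ay":0,"az":0.405,"jaw":0.5},{"dx":-0.0675,"dy":0.0075,"dz":0.07,"ax":0,"ay":0,"az":0.45,"jaw":0.5},{"dx":-0.0675,"dy":0.0075,"dz":0.07,"ax":0,"ay":0,"az":0.5,"jaw":0.5},{"dx":-0.0675,"dy":0.0075,"dz":0.07,"ax":0,"ay":0,"az":0.5,"jaw":0.5}])

```text
time_s: 5.6
position: [0.5736, 0.0297, 0.0935]
tool_rot: [0.0, 0.745, 0.667, 0.0]
ft_force: [-0.2, 0.0, -0.0]
finger_gap: 0.0425
grasp_force: 0.0
```

>>> send_rows(series=[{"dx":0,"dy":0,"dz":0,"ax":0,"ay":0,"az":0.045,"jaw":0.5},{"dx":0,"dy":0,"dz":0,"ax":0,"ay":0,"az":0.09,"jaw":0.5},{"dx":0,"dy":0,"dz":0,"ax":0,"ay":0,"az":0.135,"jaw":0.5},{"dx":0,"dy":0,"dz":0,"ax":0,"ay":0,"az":0.18,"jaw":0.5},{"dx":0,"dy":0,"dz":0,"ax":0,"ay":0,"az":0.225,"jaw":0.5},{"dx":0,"dy":0,"dz":0,"ax":0,"ay":0,"az":0.27,"jaw":0.5},{"dx":0,"dy":0,"dz":0,"ax":0,"ay":0,"az":0.315,"jaw":0.5},{"dx":0,"dy":0,"dz":0,"ax":0,"ay":0,"az":0.36,"jaw":0.5},{"dx":0,"dy":0,"dz":0,"ax":0,"ay":0,"az":0.405,"jaw":0.5},{"dx":0,"dy":0,"dz":0,"ax":0,"ay":0,"az":0.45,"jaw":0.5},{"dx":0,"dy":0,"dz":0,"ax":0,"ay":0,"az":0.5,"jaw":0.5},{"dx":0,"dy":0,"dz":0,"ax":0,"ay":0,"az":0.5,"jaw":0.5}])

```text
time_s: 6.8
position: [0.5735, 0.0296, 0.0936]
tool_rot: [0.0, 0.057, 0.998, 0.0]
ft_force: [-0.7, -0.4, 1.0]
finger_gap: 0.0427
grasp_force: 0.0
```

```bash
python3 - <<'E'
from h import *
a=grab("scene");b=grab("side")
for n,im in(("scene",a),("side",b)):
    P=pts(im);hsv=cv2.cvtColor(im["pixels"],cv2.COLOR_BGR2HSV).astype(int);H,S,V=hsv[...,0],hsv[...,1],hsv[...,2];z=P[...,2]
    m=((P[...,0]-.6)**2+(P[...,1]-.027)**2<.05**2)&(z>.04)&(z<.066)&(S>100)&(V>60)
    for nm,mm in(("br",m&(H>12)&(H<32)),("rd",m&((H<8)|(H>172)))):
        if mm.sum(): print(n,nm,mm.sum(),P[mm].mean(0).round(4),P[mm].min(0).round(3),P[mm].max(0).round(3))
s=np.hstack([cv2.resize(a["pixels"][120:300,190:350],None,fx=2.4,fy=2.4),cv2.resize(b["pixels"][120:300,150:320],None,fx=2.4,fy=2.4)]); cv2.imwrite('pics/e.png',s)
o=get_obs();print(o["position"],o["joint_pos"],o["tool_rot"])
E
```

```text
scene br 142 [0.6153 0.0275 0.0543] [0.579 0.019 0.04 ] [0.646 0.036 0.062]
scene rd 33 [0.5699 0.0332 0.0534] [0.558 0.03  0.041] [0.581 0.036 0.062]
side br 182 [0.6109 0.0284 0.0536] [0.582 0.019 0.04 ] [0.644 0.037 0.065]
side rd 65 [0.5681 0.0328 0.0533] [0.556 0.024 0.041] [0.58  0.037 0.063]
[0.57347448 0.02963512 0.09362525] [-2.19184894e-02  4.40835308e-01  1.68406023e+00 -1.04938056e-05
  1.01663966e+00 -1.47494263e+00] [ 2.88697307e-05  5.88493097e-02  9.98266877e-01 -3.39707371e-06]
```

View pics/e.png

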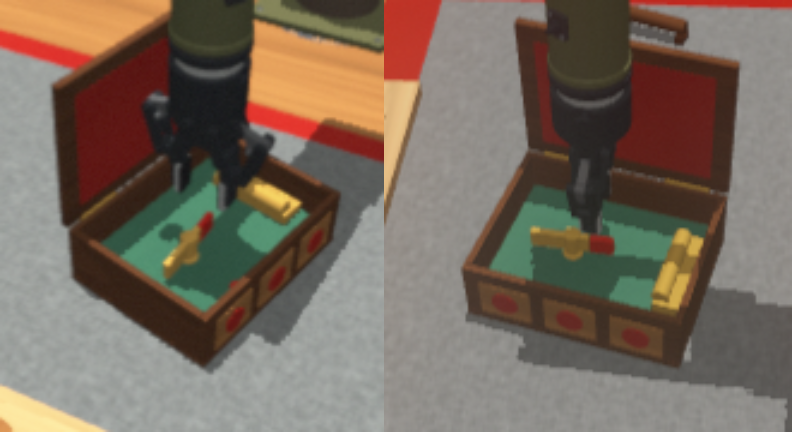

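The left view shows the red end at about (205,225), pointing to -x, with the key turned about 95° and the fingers above it. Descending to grip the red half.

>>> send_rows(series=[{"dx":0.001,"dy":0.001,"dz":-0.03,"ax":0,"ay":0,"az":0,"jaw":0.5},{"dx":0.001,"dy":0.001,"dz":-0.055,"ax":0,"ay":0,"az":0,"jaw":0.5},{"dx":0.001,"dy":0.001,"dz":-0.07,"ax":0,"ay":0,"az":0,"jaw":0.5},{"dx":0.001,"dy":0.001,"dz":-0.07,"ax":0,"ay":0,"az":0,"jaw":0.3},{"dx":0.001,"dy":0.001,"dz":-0.07,"ax":0,"ay":0,"az":0,"jaw":0.1},{"dx":0.001,"dy":0.001,"dz":-0.07,"ax":0,"ay":0,"az":0,"jaw":0},{"dx":0.001,"dy":0.001,"dz":-0.07,"ax":0,"ay":0,"az":0,"jaw":0},{"dx":0.001,"dy":0.001,"dz":-0.07,"ax":0,"ay":0,"az":0,"jaw":0},{"dx":0.001,"dy":0.001,"dz":-0.07,"ax":0,"ay":0,"az":0,"jaw":0}])

```text
time_s: 7.8
position: [0.5745, 0.0297, 0.0382]
tool_rot: [0.0, 0.057, 0.998, -0.0]
ft_force: [0.4, -4.8, 0.9]
finger_gap: 0.0068
grasp_force: 53.4
```

```bash
python3 -c "
from h import *
o=get_obs();print(o['position'],o['ft_force'],o['moment'],o['finger_gap'],o['grasp_force'],o['joint_pos'])"
python3 arc.py .6005 .0272 .5738 .0303 95 19
```

```text
[0.57454433 0.02969296 0.03823961] [ 0.35196634 -4.78066718  0.87465964] [-0.78376676  0.09757835 -0.16864318] 0.006830359953242674 53.39266553521156 [-2.11967965e-02  5.12738566e-01  1.73515484e+00 -1.16271769e-03
  8.92738127e-01 -1.47804332e+00]
[0.0005, 0.0029] -0.0278
[0.0012, 0.0057] -0.0556
[0.0021, 0.0085] -0.0833
[0.0033, 0.0112] -0.1111
[0.0048, 0.0137] -0.1389
[0.0064, 0.0162] -0.1667
[0.0083, 0.0184] -0.1944
[0.0103, 0.0205] -0.2222
[0.0125, 0.0225] -0.25
[0.0149, 0.0242] -0.2778
[0.0174, 0.0257] -0.3056
[0.02, 0.027] -0.3333
[0.0228, 0.028] -0.3611
[0.0256, 0.0288] -0.3889
[0.0285, 0.0294] -0.4167
[0.0314, 0.0297] -0.4444
[0.0343, 0.0297] -0.4722
[0.0373, 0.0295] -0.5
[0.0401, 0.029] -0.5278
```

>>> send_rows(series=[{"dx":0.0005,"dy":0.003,"dz":0,"ax":0,"ay":0,"az":-0.028,"jaw":0},{"dx":0.001,"dy":0.0055,"dz":0,"ax":0,"ay":0,"az":-0.056,"jaw":0},{"dx":0.002,"dy":0.0085,"dz":0,"ax":0,"ay":0,"az":-0.083,"jaw":0},{"dx":0.0035,"dy":0.011,"dz":0,"ax":0,"ay":0,"az":-0.111,"jaw":0},{"dx":0.005,"dy":0.0135,"dz":0,"ax":0,"ay":0,"az":-0.139,"jaw":0},{"dx":0.0065,"dy":0.016,"dz":0,"ax":0,"ay":0,"az":-0.167,"jaw":0},{"dx":0.0085,"dy":0.0185,"dz":0,"ax":0,"ay":0,"az":-0.194,"jaw":0},{"dx":0.0105,"dy":0.0205,"dz":0,"ax":0,"ay":0,"az":-0.222,"jaw":0},{"dx":0.0125,"dy":0.0225,"dz":0,"ax":0,"ay":0,"az":-0.25,"jaw":0},{"dx":0.015,"dy":0.024,"dz":0,"ax":0,"ay":0,"az":-0.278,"jaw":0},{"dx":0.0175,"dy":0.0255,"dz":0,"ax":0,"ay":0,"az":-0.306,"jaw":0},{"dx":0.02,"dy":0.027,"dz":0,"ax":0,"ay":0,"az":-0.333,"jaw":0},{"dx":0.023,"dy":0.028,"dz":0,"ax":0,"ay":0,"az":-0.361,"jaw":0},{"dx":0.0255,"dy":0.029,"dz":0,"ax":0,"ay":0,"az":-0.389,"jaw":0},{"dx":0.0285,"dy":0.0295,"dz":0,"ax":0,"ay":0,"az":-0.417,"jaw":0},{"dx":0.0315,"dy":0.0295,"dz":0,"ax":0,"ay":0,"az":-0.444,"jaw":0},{"dx":0.0345,"dy":0.0295,"dz":0,"ax":0,"ay":0,"az":-0.472,"jaw":0},{"dx":0.0375,"dy":0.0295,"dz":0,"ax":0,"ay":0,"az":-0.5,"jaw":0},{"dx":0.0375,"dy":0.0295,"dz":0,"ax":0,"ay":0,"az":-0.5,"jaw":0}])

```text
time_s: 9.7
position: [0.6026, 0.0518, 0.0382]
tool_rot: [0.0, 0.746, 0.666, -0.002]
ft_force: [-4.9, -9.3, 4.5]
finger_gap: 0.0067
grasp_force: 54.0
```

```bash
python3 -c "
from h import *
o=get_obs();print(o['position'],o['ft_force'],o['moment'],o['finger_gap'],o['grasp_force'],o['joint_pos'],o['tool_rot'])"
```

```text
[0.60264381 0.05177743 0.03818196] [-4.88648149 -9.33592963  4.54640114] [-1.57052353  0.56277178 -0.06016807] 0.006703566909657264 54.04872044920921 [ 0.01789623  0.54457485  1.66408049 -0.00406643  0.93592421  0.13455902] [ 2.68445760e-04  7.46321771e-01  6.65581633e-01 -2.19825125e-03]
```

>>> send_rows(series=[{"dx":0.002,"dy":-0.001,"dz":0,"ax":0,"ay":0,"az":-0.017,"jaw":0},{"dx":0.0035,"dy":-0.0015,"dz":0,"ax":0,"ay":0,"az":-0.033,"jaw":0},{"dx":0.0055,"dy":-0.0025,"dz":0,"ax":0,"ay":0,"az":-0.05,"jaw":0},{"dx":0.0055,"dy":-0.0025,"dz":0,"ax":0,"ay":0,"az":-0.05,"jaw":0}])

```text
time_s: 10.1
position: [0.6064, 0.051, 0.0382]
tool_rot: [-0.001, 0.796, 0.605, -0.002]
ft_force: [-5.0, -5.4, 5.7]
finger_gap: 0.0072
grasp_force: 54.2
```

>>> send_rows(series=[{"dx":0.001,"dy":-0.0005,"dz":0,"ax":0,"ay":0,"az":-0.011,"jaw":0},{"dx":0.002,"dy":-0.001,"dz":0,"ax":0,"ay":0,"az":-0.02,"jaw":0},{"dx":0.002,"dy":-0.001,"dz":0,"ax":0,"ay":0,"az":-0.02,"jaw":0}])

```text
time_s: 10.4
position: [0.6067, 0.0509, 0.0382]
tool_rot: [-0.001, 0.814, 0.581, -0.003]
ft_force: [-7.1, -3.1, 7.6]
finger_gap: 0.0067
grasp_force: 65.3
```

```bash
python3 -c "
from h import *
o=get_obs();print(o['position'],o['ft_force'],o['moment'],o['finger_gap'],o['grasp_force'],o['tool_rot'])"
```

```text
[0.60672138 0.05087406 0.0382034 ] [-7.14856683 -3.14415386  7.61989098] [-0.57879076  1.08846045  1.18525914] 0.006680326460826648 65.34422731027007 [-0.00116472  0.81356692  0.58146324 -0.00283182]
```

The stop is reached: the moment about z jumped to 1.2 N m and the position held. Now I release, lift straight up and look at the key and lid.

>>> send_rows(series=[{"dx":0,"dy":0,"dz":0,"ax":0,"ay":0,"az":0.02,"jaw":0},{"dx":0,"dy":0,"dz":0,"ax":0,"ay":0,"az":0.02,"jaw":0.3},{"dx":0,"dy":0,"dz":0,"ax":0,"ay":0,"az":0.02,"jaw":0.4},{"dx":0,"dy":0,"dz":0.03,"ax":0,"ay":0,"az":0.02,"jaw":0.4},{"dx":0,"dy":0,"dz":0.08,"ax":0,"ay":0,"az":0.02,"jaw":0.4},{"dx":0,"dy":0,"dz":0.14,"ax":0,"ay":0,"az":0.02,"jaw":0.2},{"dx":0,"dy":0,"dz":0.2,"ax":0,"ay":0,"az":0.02,"jaw":0},{"dx":0,"dy":0,"dz":0.26,"ax":0,"ay":0,"az":0.02,"jaw":0},{"dx":0,"dy":0,"dz":0.32,"ax":0,"ay":0,"az":0.02,"jaw":0},{"dx":0,"dy":0,"dz":0.35,"ax":0,"ay":0,"az":0.02,"jaw":0},{"dx":0,"dy":0,"dz":0.35,"ax":0,"ay":0,"az":0.02,"jaw":0}])

```text
time_s: 11.5
position: [0.6133, 0.0519, 0.3237]
tool_rot: [0.003, 0.796, 0.605, 0.005]
ft_force: [-0.3, -0.5, -0.5]
finger_gap: -0.0004
grasp_force: 0.0
```

```bash
python3 - <<'E'
from h import *
a=grab("scene");b=grab("side")
psi=np.radians(-105.2);ex=np.array([np.cos(psi),np.sin(psi)]);ey=np.array([-ex[1],ex[0]]);c0=np.array([.5716,.0351])
for n,im in(("scene",a),("side",b)):
    P=pts(im);hsv=cv2.cvtColor(im["pixels"],cv2.COLOR_BGR2HSV).astype(int);H,S,V=hsv[...,0],hsv[...,1],hsv[...,2];z=P[...,2]
    m=((P[...,0]-.6)**2+(P[...,1]-.027)**2<.05**2)&(z>.04)&(z<.066)&(S>100)&(V>60)
    for nm,mm in(("br",m&(H>12)&(H<32)),("rd",m&((H<8)|(H>172)))):
        if mm.sum(): print(n,nm,mm.sum(),P[mm].mean(0).round(4),P[mm].min(0).round(3),P[mm].max(0).round(3))
    X=(P[...,:2]-c0)@ex;Y=(P[...,:2]-c0)@ey
    rd=((H<8)|(H>172))&(S>120)&(abs(Y)<.1)&(X>.04)&(X<.16)&(z>.1)&(z<.24)
    pf=np.polyfit(z[rd],X[rd],1); print(n,'lid x=%.4f z + %.4f'%tuple(pf),'x at z=.075: %.4f angle %.3f'%(np.polyval(pf,.075),np.pi/2+np.arctan(pf[0])),rd.sum())
    ld=(abs(Y)<.11)&(X>.03)&(X<.17)&(z>.1)&(z<.28); print('z top',np.percentile(z[ld],99.5),'Y',np.percentile(Y[ld],[1,99]))
s=np.hstack([cv2.resize(a["pixels"][60:300,190:350],None,fx=2.4,fy=2.4),cv2.resize(b["pixels"][60:300,150:320],None,fx=2.4,fy=2.4)]); cv2.imwrite('pics/f.png',s)
o=get_obs();print(o["position"],o["joint_pos"],o["tool_rot"],o["finger_gap"])
E
```

```text
scene br 169 [0.6004 0.0163 0.0538] [ 0.585 -0.016  0.04 ] [0.611 0.044 0.063]
scene rd 65 [0.6116 0.0593 0.0526] [0.603 0.047 0.042] [0.616 0.07  0.061]
scene lid x=-0.0242 z + 0.0920 x at z=.075: 0.0902 angle 1.547 2324
z top 0.25650796658311115 Y [-0.10428906  0.10796793]
side br 121 [0.5958 0.019  0.0561] [ 0.585 -0.015  0.04 ] [0.607 0.048 0.065]
side rd 51 [0.6079 0.0622 0.054 ] [0.603 0.046 0.041] [0.614 0.072 0.063]
side lid x=-0.0257 z + 0.0928 x at z=.075: 0.0908 angle 1.545 2940
z top 0.2577260985109203 Y [-0.10817534  0.10748911]
[0.61054648 0.0516065  0.31820988] [1.50083816e-02 3.08907078e-01 1.28473858e+00 6.40592517e-04
 1.54603831e+00 2.85293810e-01] [3.08542321e-04 7.95933390e-01 6.05383371e-01 9.58175916e-04] 0.00013886657230007172
```

View pics/f.png

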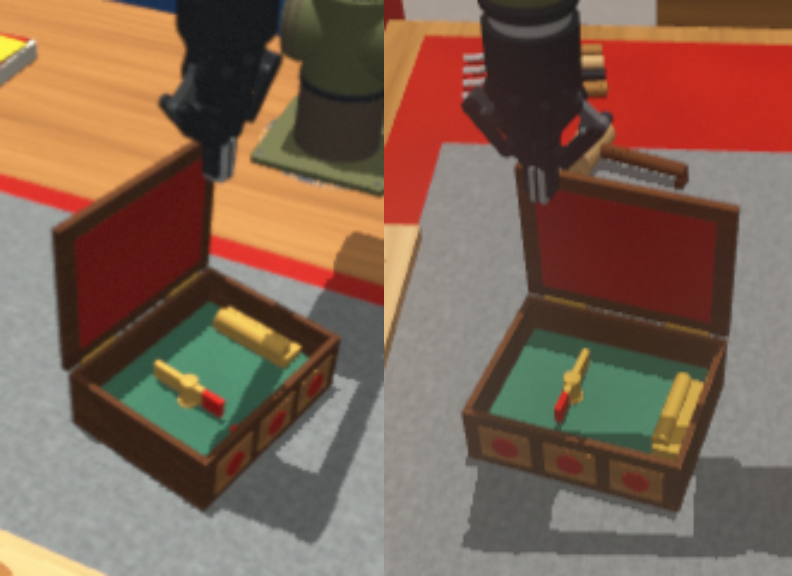

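The key's red end points along about 75° in the world, at the red dot near (235,430) in the left view, so it is fully wound. The lid stands at 1.546 rad. Next the shut fingers go over and behind the lid.

>>> send_rows(series=[{"dx":-0.023,"dy":-0.047,"dz":0,"ax":0,"ay":0,"az":0,"jaw":0},{"dx":-0.047,"dy":-0.094,"dz":0,"ax":0,"ay":0,"az":0,"jaw":0},{"dx":-0.07,"dy":-0.141,"dz":0,"ax":0,"ay":0,"az":0,"jaw":0},{"dx":-0.094,"dy":-0.189,"dz":0,"ax":0,"ay":0,"az":0,"jaw":0},{"dx":-0.094,"dy":-0.189,"dz":0,"ax":0,"ay":0,"az":0,"jaw":0},{"dx":-0.094,"dy":-0.189,"dz":-0.04,"ax":0,"ay":0,"az":0,"jaw":0},{"dx":-0.094,"dy":-0.189,"dz":-0.08,"ax":0,"ay":0,"az":0,"jaw":0},{"dx":-0.094,"dy":-0.189,"dz":-0.11,"ax":0,"ay":0,"az":0,"jaw":0},{"dx":-0.094,"dy":-0.189,"dz":-0.12,"ax":0,"ay":0,"az":0,"jaw":0},{"dx":-0.094,"dy":-0.189,"dz":-0.12,"ax":0,"ay":0,"az":0,"jaw":0}])

```text
time_s: 12.6
position: [0.5337, -0.0991, 0.2193]
tool_rot: [-0.002, 0.796, 0.606, -0.001]
ft_force: [-0.2, 0.3, 0.6]
finger_gap: 0.0001
grasp_force: 0.0
```

```bash
cat > lid.py <<'E'
# tip-centre shifts from current position for lid angles
import sys,numpy as np
from cell import get_obs
p=np.array(get_obs()["position"]);print(p.round(4),get_obs()["ft_force"].round(1))
psi=np.radians(-105.2);ex=np.array([np.cos(psi),np.sin(psi)]);ey=np.array([-ex[1],ex[0]]);c0=np.array([.5716,.0351])
print('case XY',(p[:2]-c0)@ex,(p[:2]-c0)@ey); Y=(p[:2]-c0)@ey
th0,th1,n=map(float,sys.argv[1:4]); into=float(sys.argv[4])
for th in np.linspace(th0,th1,int(n)):
    q=np.array([.09,.075])+.155*np.array([-np.cos(th),np.sin(th)])+(.010-into)*np.array([np.sin(th),np.cos(th)])
    w=np.r_[c0+(q[0]+.011)*ex+Y*ey,q[1]]
    print(round(th,3),((w-p)/.8).round(4).tolist())
E
python3 lid.py 1.55 0.5 15 .002
```

```text
[ 0.5337 -0.0991  0.2193] [-0.2  0.3  0.6]
case XY 0.13943720623396963 -0.001351120094656004
1.55 [0.011, 0.0406, 0.0136]
1.475 [0.0148, 0.0546, 0.0135]
1.4 [0.0186, 0.0686, 0.0123]
1.325 [0.0224, 0.0825, 0.01]
1.25 [0.0261, 0.0962, 0.0067]
1.175 [0.0298, 0.1095, 0.0023]
1.1 [0.0333, 0.1226, -0.0032]
1.025 [0.0367, 0.1352, -0.0096]
0.95 [0.04, 0.1473, -0.0169]
0.875 [0.0431, 0.1588, -0.0252]
0.8 [0.0461, 0.1697, -0.0344]
0.725 [0.0489, 0.1799, -0.0444]
0.65 [0.0515, 0.1894, -0.0551]
0.575 [0.0538, 0.198, -0.0666]
0.5 [0.0559, 0.2058, -0.0787]
```

>>> send_rows(series=[{"dx":0.005,"dy":0.02,"dz":0.0135,"ax":0,"ay":0,"az":0,"jaw":0},{"dx":0.011,"dy":0.04,"dz":0.0135,"ax":0,"ay":0,"az":0,"jaw":0},{"dx":0.015,"dy":0.0545,"dz":0.0135,"ax":0,"ay":0,"az":0,"jaw":0},{"dx":0.0185,"dy":0.0685,"dz":0.0125,"ax":0,"ay":0,"az":0,"jaw":0},{"dx":0.0225,"dy":0.0825,"dz":0.01,"ax":0,"ay":0,"az":0,"jaw":0},{"dx":0.026,"dy":0.096,"dz":0.0065,"ax":0,"ay":0,"az":0,"jaw":0},{"dx":0.03,"dy":0.1095,"dz":0.0025,"ax":0,"ay":0,"az":0,"jaw":0},{"dx":0.0335,"dy":0.1225,"dz":-0.003,"ax":0,"ay":0,"az":0,"jaw":0},{"dx":0.0365,"dy":0.135,"dz":-0.0095,"ax":0,"ay":0,"az":0,"jaw":0},{"dx":0.04,"dy":0.147,"dz":-0.017,"ax":0,"ay":0,"az":0,"jaw":0},{"dx":0.04,"dy":0.147,"dz":-0.017,"ax":0,"ay":0,"az":0,"jaw":0}])

```text
time_s: 13.7
position: [0.5663, 0.0192, 0.2066]
tool_rot: [-0.001, 0.795, 0.606, -0.001]
ft_force: [0.1, 0.1, 0.2]
finger_gap: 0.0002
grasp_force: 0.0
```

```bash
python3 lid.py 0.95 0 20 .003; python3 - <<'E'
from h import *
a=grab("scene");b=grab("side")
s=np.hstack([cv2.resize(a["pixels"][60:300,190:350],None,fx=2.4,fy=2.4),cv2.resize(b["pixels"][60:300,150:320],None,fx=2.4,fy=2.4)]); cv2.imwrite('pics/g.png',s)
E
```

```text
[0.5663 0.0192 0.2066] [0.1 0.1 0.2]
case XY 0.016738770676125125 -0.000965109587876783
0.95 [0.0001, 0.0002, -0.0018]
0.9 [0.0022, 0.008, -0.0072]
0.85 [0.0042, 0.0154, -0.0131]
0.8 [0.0061, 0.0226, -0.0194]
0.75 [0.008, 0.0294, -0.026]
0.7 [0.0098, 0.0359, -0.0329]
0.65 [0.0114, 0.0421, -0.0402]
0.6 [0.013, 0.0479, -0.0478]
0.55 [0.0145, 0.0533, -0.0557]
0.5 [0.0159, 0.0584, -0.0639]
0.45 [0.0171, 0.063, -0.0723]
0.4 [0.0183, 0.0673, -0.0809]
0.35 [0.0193, 0.0711, -0.0898]
0.3 [0.0202, 0.0745, -0.0988]
0.25 [0.021, 0.0774, -0.108]
0.2 [0.0217, 0.0799, -0.1174]
0.15 [0.0223, 0.082, -0.1268]
0.1 [0.0227, 0.0836, -0.1364]
0.05 [0.023, 0.0847, -0.146]
0.0 [0.0232, 0.0853, -0.1557]
```

View pics/g.png

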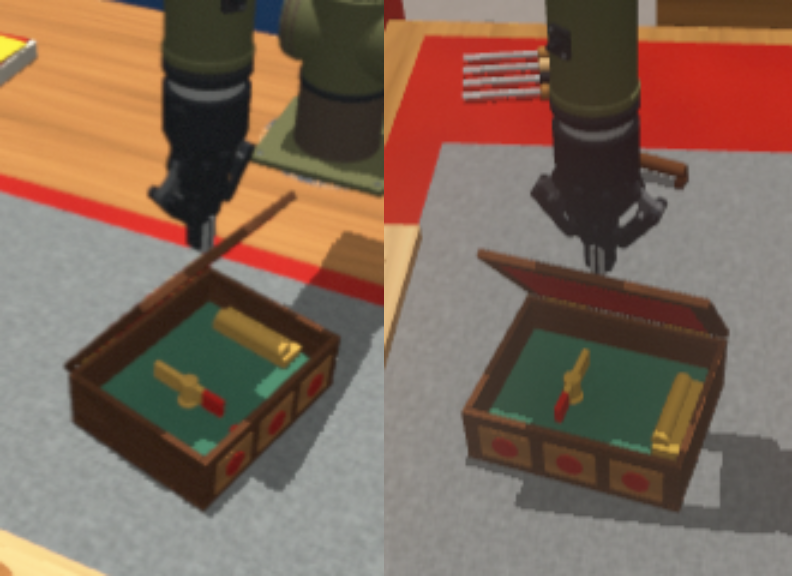

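The lid is now about halfway down, with its edge at about (295,195) in the left view, following the fingertips. I'll continue more slowly.

>>> send_rows(series=[{"dx":0.002,"dy":0.008,"dz":-0.007,"ax":0,"ay":0,"az":0,"jaw":0},{"dx":0.004,"dy":0.0155,"dz":-0.013,"ax":0,"ay":0,"az":0,"jaw":0},{"dx":0.006,"dy":0.0225,"dz":-0.0195,"ax":0,"ay":0,"az":0,"jaw":0},{"dx":0.008,"dy":0.0295,"dz":-0.026,"ax":0,"ay":0,"az":0,"jaw":0},{"dx":0.01,"dy":0.036,"dz":-0.033,"ax":0,"ay":0,"az":0,"jaw":0},{"dx":0.0115,"dy":0.042,"dz":-0.04,"ax":0,"ay":0,"az":0,"jaw":0},{"dx":0.013,"dy":0.048,"dz":-0.048,"ax":0,"ay":0,"az":0,"jaw":0},{"dx":0.0145,"dy":0.0535,"dz":-0.0555,"ax":0,"ay":0,"az":0,"jaw":0},{"dx":0.016,"dy":0.0585,"dz":-0.064,"ax":0,"ay":0,"az":0,"jaw":0},{"dx":0.017,"dy":0.063,"dz":-0.0725,"ax":0,"ay":0,"az":0,"jaw":0},{"dx":0.0185,"dy":0.0675,"dz":-0.081,"ax":0,"ay":0,"az":0,"jaw":0},{"dx":0.0185,"dy":0.0675,"dz":-0.081,"ax":0,"ay":0,"az":0,"jaw":0}])

```text
time_s: 15.0
position: [0.581, 0.0719, 0.1419]
tool_rot: [-0.001, 0.796, 0.606, -0.001]
ft_force: [-0.6, -1.0, -0.2]
finger_gap: 0.0001
grasp_force: 0.0
```

```bash
python3 lid.py 0.4 0 17 .004
```

```text
[0.581  0.0719 0.1419] [-0.6 -1.  -0.2]
case XY -0.037975672372097924 -0.0006222506198575834
0.4 [0.0005, 0.0018, -0.0012]
0.375 [0.001, 0.0037, -0.0056]
0.35 [0.0015, 0.0055, -0.0101]
0.325 [0.002, 0.0072, -0.0146]
0.3 [0.0024, 0.0088, -0.0191]
0.275 [0.0028, 0.0103, -0.0237]
0.25 [0.0032, 0.0117, -0.0284]
0.225 [0.0035, 0.013, -0.033]
0.2 [0.0038, 0.0142, -0.0377]
0.175 [0.0041, 0.0152, -0.0424]
0.15 [0.0044, 0.0161, -0.0472]
0.125 [0.0046, 0.017, -0.052]
0.1 [0.0048, 0.0177, -0.0568]
0.075 [0.005, 0.0183, -0.0616]
0.05 [0.0051, 0.0187, -0.0664]
0.025 [0.0052, 0.0191, -0.0712]
0.0 [0.0053, 0.0193, -0.0761]
```

>>> send_rows(series=[{"dx":0.001,"dy":0.0035,"dz":-0.0055,"ax":0,"ay":0,"az":0,"jaw":0},{"dx":0.0015,"dy":0.0055,"dz":-0.01,"ax":0,"ay":0,"az":0,"jaw":0},{"dx":0.002,"dy":0.007,"dz":-0.0145,"ax":0,"ay":0,"az":0,"jaw":0},{"dx":0.0025,"dy":0.009,"dz":-0.019,"ax":0,"ay":0,"az":0,"jaw":0},{"dx":0.003,"dy":0.0105,"dz":-0.0235,"ax":0,"ay":0,"az":0,"jaw":0},{"dx":0.003,"dy":0.0115,"dz":-0.0285,"ax":0,"ay":0,"az":0,"jaw":0},{"dx":0.0035,"dy":0.013,"dz":-0.033,"ax":0,"ay":0,"az":0,"jaw":0},{"dx":0.004,"dy":0.014,"dz":-0.0375,"ax":0,"ay":0,"az":0,"jaw":0},{"dx":0.004,"dy":0.015,"dz":-0.0425,"ax":0,"ay":0,"az":0,"jaw":0},{"dx":0.0045,"dy":0.016,"dz":-0.047,"ax":0,"ay":0,"az":0,"jaw":0},{"dx":0.0045,"dy":0.017,"dz":-0.052,"ax":0,"ay":0,"az":0,"jaw":0},{"dx":0.005,"dy":0.0175,"dz":-0.057,"ax":0,"ay":0,"az":0,"jaw":0},{"dx":0.005,"dy":0.018,"dz":-0.0615,"ax":0,"ay":0,"az":0,"jaw":0},{"dx":0.005,"dy":0.0185,"dz":-0.0665,"ax":0,"ay":0,"az":0,"jaw":0},{"dx":0.005,"dy":0.019,"dz":-0.071,"ax":0,"ay":0,"az":0,"jaw":0},{"dx":0.005,"dy":0.019,"dz":-0.0735,"ax":0,"ay":0,"az":0,"jaw":0},{"dx":0.005,"dy":0.019,"dz":-0.076,"ax":0,"ay":0,"az":0,"jaw":0},{"dx":0.005,"dy":0.019,"dz":-0.076,"ax":0,"ay":0,"az":0,"jaw":0}])

```text
time_s: 16.8
position: [0.5859, 0.0867, 0.0849]
tool_rot: [0.0, 0.796, 0.605, 0.001]
ft_force: [-4.2, -0.6, 16.1]
finger_gap: 0.0002
grasp_force: 8.1
```

```bash
python3 - <<'E'
from h import *
o=get_obs();print(o["position"],o["ft_force"])
b=grab("side");P=pts(b)
psi=np.radians(-105.2);ex=np.array([np.cos(psi),np.sin(psi)]);ey=np.array([-ex[1],ex[0]]);c0=np.array([.5716,.0351])
X=(P[...,:2]-c0)@ex;Y=(P[...,:2]-c0)@ey;z=P[...,2]
m=(abs(X)<.08)&(abs(Y)<.1)&(abs(Y)>.045)&(z<.13)&(z>.05);print(m.sum(),np.polyfit(X[m],z[m],1))
E
```

```text
[0.58594913 0.08671658 0.08492875] [-4.24427028 -0.64461278 16.10590758]
1618 [0.00162226 0.08698092]
```

The lid is flat (slope 0.002, top at about 0.086 m), and the fingertips press it shut with 16 N. I'll lift straight up and verify.

>>> send_rows(series=[{"dx":0,"dy":0,"dz":0,"ax":0,"ay":0,"az":0,"jaw":0},{"dx":0,"dy":0,"dz":0.01,"ax":0,"ay":0,"az":0,"jaw":0},{"dx":0,"dy":0,"dz":0.05,"ax":0,"ay":0,"az":0,"jaw":0},{"dx":0,"dy":0,"dz":0.1,"ax":0,"ay":0,"az":0,"jaw":0},{"dx":0,"dy":0,"dz":0.15,"ax":0,"ay":0,"az":0,"jaw":0},{"dx":0,"dy":0,"dz":0.15,"ax":0,"ay":0,"az":0,"jaw":0},{"dx":0,"dy":0,"dz":0.15,"ax":0,"ay":0,"az":0,"jaw":0}])

```text
time_s: 17.55
position: [0.5864, 0.0867, 0.2037]
tool_rot: [0.001, 0.796, 0.605, 0.001]
ft_force: [-1.2, -0.2, -1.5]
finger_gap: -0.0003
grasp_force: 0.0
```

```bash
python3 - <<'E'
from h import *
o=get_obs();print(o["position"],o["ft_force"])
b=grab("side");a=grab("scene")
psi=np.radians(-105.2);ex=np.array([np.cos(psi),np.sin(psi)]);ey=np.array([-ex[1],ex[0]]);c0=np.array([.5716,.0351])
for im in(a,b):
    P=pts(im);X=(P[...,:2]-c0)@ex;Y=(P[...,:2]-c0)@ey;z=P[...,2]
    m=(abs(X)<.08)&(abs(Y)<.1)&(z<.11)&(z>.05);print(m.sum(),np.polyfit(X[m],z[m],1))
cv2.imwrite('pics/i.png',cv2.resize(np.hstack([a["pixels"],b["pixels"]]),(800,300),interpolation=cv2.INTER_AREA))
E
```

```text
[0.58637873 0.08674692 0.20370308] [-1.21413846 -0.20577878 -1.48387438]
3685 [0.00242079 0.08638817]
3791 [0.00291032 0.08735291]
```

View pics/i.png

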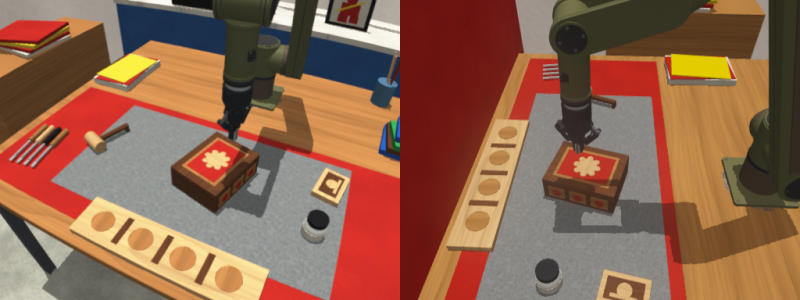

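The lid is fully shut, with the flower at (216,160) in the left view. The mallet, ink jar and printing block are unmoved, and the arm is clear of everything. Handing in.

```bash
python3 -c "
from cell import job_done
print(job_done())"
```

```text
the job is handed in; nothing more can be done
None
```

I wound the key to its stop with the red end at the dot, then shut the lid gently and handed the job in at about 17.6 s; the other things on the table were not moved, and no verdict came back.

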